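# Set the mirror lid of a grooming box to its viewing angle

### The job

Open the blue mirror lid of the wooden grooming box so that, once you have let go of it, it stands by itself leaning slightly back, 100 degrees open (0 is closed flat, 90 is upright). The stiff hinge springs back a good deal when you let go, so check it and correct it. Be gentle with the glass, never bend the lid back beyond 130 degrees even for a moment, and do not shift the tiffin carrier, jar, comb or remote.

Things in the scene. Friction and masses are not known exactly. Their poses are not given: they have to be found in the camera images.
- mirror_box: Open wooden box 115 (x) x 160 (y) x 90 mm high, screwed to the ledge. Origin: centre of its underside. Its front faces its own -x (roughly to the robot), z is up. The ledge around it is at z = 0.
- mirror_lid: Blue lid plate, 165 mm wide (y), 10 mm thick, mirror inside. Origin on the hinge line, mid thickness, mid width; the plate runs from there 135 mm along its own -x; own z is the normal of the outer blue face. Opening turns it about the box's +y: the tilt of its z from vertical is the opening angle, 0 closed. Starts about 10 to 25 degrees ajar.
- lid_edge (a point): Middle of the lid's free front edge, mid thickness, 135 mm from the hinge; moves with the lid. When closed it sticks out 22 mm beyond the box's front wall, its underside 92 mm above the ledge, so that a closed fingertip leaning forward can catch it from below.
- lid_hinge (a point): Fixed mid point of the hinge line, 55 mm behind (+x) and 97 mm above the box origin. Friction holds the lid, 0.8 to 1.5 N m to raise it (6 to 11 N square to it at its edge), but it is springy: let go, it springs back 8 to 25 degrees, varying. A further push moves the rest angle by about as much as it exceeds the furthest angle of the push before.
- tiffin: Bystander: closed three-tier stainless tiffin carrier, 116 mm across its side straps, 183 mm high with its handle; loose, standing at one side of the box. Origin: centre of its underside.
- jar: Bystander: squat glass jar with a steel screw lid, 84 mm across, 84 mm high; loose, at the other side of the box. Origin: centre of its underside.
- comb: Bystander: wooden comb 170 (own x) x 40 x 7 mm, lying flat, loose, in front of the box and to its left. Origin: centre of its underside.
- gate_remote: Bystander: yellow gate remote 75 (own x) x 42 x 16 mm with a black rubber button, lying flat, loose, in front of the box and to its right. Origin: centre of its underside.
Not all that is in view belongs to the job. Of the things that look like the mirror_box, the middle-sized one is meant.

How it is judged:
By the outcome, as a careful person would: the job done as asked, in the order asked, and still so for the second after the job is handed in, with the robot touching nothing.
It also fails if it takes over 56 s, if anything falls off the work surface, if the arm or the gripper's body presses on something with over 40 N, if the wrist force passes 120 N, or if a joint passes its speed limit or range.

### The arm

A 6-joint arm with a two-finger parallel gripper is mounted at the origin on the work surface. World frame = base frame: x ahead of the robot, y to its left, z up, the work surface at z = 0. Lengths are in m, angles in rad, forces in N, time in s.
With the tool pointing down it reaches from about 0.375 to 0.925 m from the base axis. Payload 5.7 kg.
Tool frame: the origin (TCP) lies at the very end of the fingers, on their centre line; the grasp point (between the pads) lies 19 mm behind it; z points along the fingers, y is the line along which they close (so a half turn about z gives the same grasp; the last joint's range is limited). The gripper opens to 88 mm and grips with 3 to 60 N. Pads are 20 mm wide; open, the fingers measure 115 mm over their backs; the gripper's body (75 mm by 178 mm) begins 61 mm behind the grasp point.
Start: joints at [-1.281, 0.359, 1.51, -0, 1.272, -0.115], TCP at [0.236, -0.551, 0.223] pointing down, gripper open.
Joint ranges: [-2.97, 2.97], [-1.01, 2.36], [0.21, 2.38], [-0.96, 4.11], [0.2, 2.71], [-2.98, 2.98]. Speed limits (rad/s): [2.39, 2.39, 3.14, 3.14, 3.14, 3.14].

### API

Orientations are given as [roll, pitch, yaw] about the fixed x, y, z axes, in that order (R = Rz(yaw) Ry(pitch) Rx(roll)).
In Python, from cell import ctrl, snapshot, calibration gives the robot as it stands.
- The arm moves only by the tool arm_command, never from a script. Its argument "deltas" is a list of rows, each an object of numbers: "x", "y", "z": the shift along the world's x, y, z in mm; "spin": the turn about the world's z in degrees; "gripper": the opening, from 0 (shut) to 1 (fully open). In form: [{"x": .., "y": .., "z": .., "spin": .., "gripper": ..}, ...]. A call has 1 to 12 rows; each row is the pose to reach, as a shift and turn from the pose commanded when the call began; what a row does not reach only later rows make up. A row lasts 1/12 s, in which the tool goes at most 41.7 mm and 7.16 degrees, less where a joint would pass 70% of its speed; a pose out of reach is approached as far as the arm can. A call with a gripper value outside its range is refused whole. The fingers move at their own pace and stop on an object; the grip force is fixed at half the most. Time passes only in rows, so rows that repeat a pose let the fingers close. It gives the time, the measured TCP pose, the force, the opening and the grip force at its end, in the units of the state.
- ctrl.state(): the state, without advancing time (a new reading comes with each control period).
- snapshot(name): name is "scene" or "side" or "wrist"; returns the picture (420x560x3 uint8, red, green, blue); there is no depth.
- calibration(name): a dict with "fx", "fy", "cx", "cy" (pixels), "R" (3x3) and "t" (3): a world point X has camera coordinates R X + t; the wrist camera has in their place "mount" (4x4, takes a point from camera to tool coordinates, whose origin is the TCP and whose axes are the flange's). Camera axes: x right, y down, z forward; pixel columns grow to the right and rows downward; lengths in m; the calibration is good to about 2 mm. A picture is of the moment at which its call begins: read the wrist's pose just before it. calibration takes no time and is no camera call.
- ctrl.close_job(): hands the job in; it is judged then, once.
The state is a dict: "t": time; "q": joint angles; "qvel": joint speeds; "joint_torque": joint torques, N m; "ee_pos": TCP position; "tool_rot": TCP orientation; "wrist_force": force on the tool from outside, world axes, zero at the start; "moment": the same for the moment, N m; "gripper_width": finger opening in m; "grip_force": force on a finger pad.
Only numpy, scipy, OpenCV 4.12 (cv2) and the standard library are available. Lean on these libraries where they do the work, as an engineer would, in place of code of your own. Each camera call takes 0.05 s, during which the arm holds its last target. There are 200 camera calls.

## Working session

There is one attempt and no reset: what is moved stays moved. The work goes in short steps, Python scripts to look and compute and a tool call to move; the robot and the scene stay as the last step left them, time stands still between calls to the robot, and variables do not carry over. Pictures are saved under pics/ and viewed, at most 10 in all, crops included, and the job is handed in when it is done.

Besides the shell and the picture viewer there is one more tool, called after "Call:" as a command line: name --argument value ..., lists and objects as JSON in quotes. arm_command: Moves the arm, as the interface text tells. Its arguments: {"type":"object","properties":{"deltas":{"type":"array","items":{"type":"object","properties":{"x":{"type":"number"},"y":{"type":"number"},"z":{"type":"number"},"spin":{"type":"number"},"gripper":{"type":"number"}}}}},"required":["deltas"]}

```bash
mkdir -p pics; python3 - <<'E'
from cell import ctrl,snapshot,calibration
import cv2,numpy as np
for n in("scene","side"):
    im=snapshot(n); cv2.imwrite(f"pics/{n}0.png",im[:,:,::-1])
    c=calibration(n); print(n,{k:np.round(v,4).tolist() for k,v in c.items()})
s=ctrl.state();print(s['t'],s['ee_pos'],s['tool_rot'],s['gripper_width'])
E
```

```text
scene {'fx': 404.0345, 'fy': 404.0345, 'cx': 276.3638, 'cy': 206.3514, 'R': [[-0.0449, 0.9988, 0.0169], [0.7339, 0.0444, -0.6779], [-0.6778, -0.0181, -0.735]], 't': [-0.0147, -0.3277, 1.2942]}
side {'fx': 436.5017, 'fy': 436.5017, 'cx': 275.4662, 'cy': 206.757, 'R': [[-0.9226, -0.3855, 0.0143], [-0.2523, 0.5751, -0.7782], [0.2918, -0.7215, -0.6279]], 't': [0.5205, 0.1703, 0.9831]}
0.1 [ 0.23613053 -0.55089022  0.22187731] [-3.13989715e+00 -1.98095120e-04  4.04838740e-01] 0.08760480990512587
```

View pics/scene0.png

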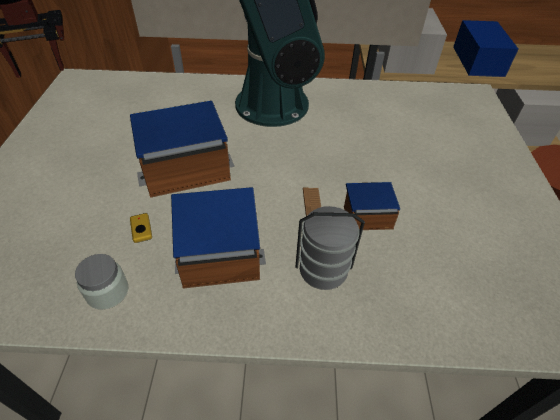

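View pics/side0.png

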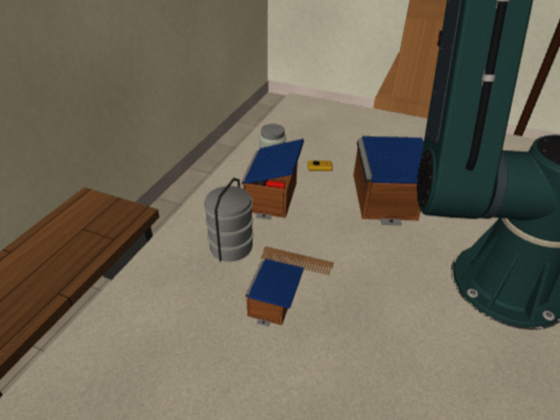

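The scene camera shows three boxes. The middle-sized one has its lid at about (215,225). The jar is at (101,280), the tiffin at (328,248), the remote at (141,228) and the comb at (312,200). In the side view the target lid is at about (275,160) and is ajar.

```bash
cat > h.py <<'E'
import cv2,numpy as np
from cell import ctrl,snapshot,calibration
def ray(n,p):
    c=calibration(n);R=np.array(c['R']);t=np.array(c['t'])
    d=R.T@np.array([(p[0]-c['cx'])/c['fx'],(p[1]-c['cy'])/c['fy'],1]);return -R.T@t,d/np.linalg.norm(d)
def onz(n,p,z):
    o,d=ray(n,p);return o+d*(z-o[2])/d[2]
def tri(p,q):
    a,d=ray("scene",p);b,e=ray("side",q)
    s=np.linalg.lstsq(np.c_[d,-e],b-a,rcond=None)[0];u,v=a+d*s[0],b+e*s[1];return (u+v)/2,np.linalg.norm(u-v)
def quad(im,near):
    h=cv2.cvtColor(im,cv2.COLOR_RGB2HSV);m=cv2.inRange(h,(105,150,50),(130,255,255))
    cs=cv2.findContours(m,cv2.RETR_EXTERNAL,cv2.CHAIN_APPROX_NONE)[0]
    c=max((c for c in cs if cv2.contourArea(c)>150),key=lambda c:cv2.pointPolygonTest(c,near,True))
    return cv2.contourArea(c),cv2.approxPolyN(c,4,ensure_convex=True).reshape(-1,2)
E
python3 - <<'E'
from h import *
np.set_printoptions(precision=4,suppress=True)
A=cv2.imread("pics/scene0.png")[:,:,::-1].copy();B=cv2.imread("pics/side0.png")[:,:,::-1].copy()
a=quad(A,(215,225));b=quad(B,(275,160));print(a,b)
for p in a[1]:
    for q in b[1]:
        x,e=tri(p,q)
        if e<.012: print(p,q,x,e)
for p in a[1]: print(p,onz("scene",p,.102))
for n,p,z in(("scene",(101,270),.084),("scene",(141,228),.016),("side",(297,260),.007),("side",(230,250),.0),("scene",(326,280),0)):print(n,p,onz(n,p,z))
E
```

```text
(5025.5, array([[259, 248],
       [173, 257],
       [171, 194],
       [252, 187]], dtype=int32)) (1359.5, array([[292, 173],
       [242, 184],
       [260, 148],
       [303, 139]], dtype=int32))
[259 248] [242 184] [0.6485 0.0115 0.0947] 0.009407185069433095
[173 257] [260 148] [ 0.6771 -0.1529  0.0985] 0.0008934162610715888
[171 194] [303 139] [ 0.5581 -0.1744  0.1451] 0.001300315373272059
[252 187] [292 173] [ 0.5276 -0.0134  0.144 ] 0.0026129747728931376
[259 248] [0.6497 0.0087 0.102 ]
[173 257] [ 0.68   -0.1514  0.102 ]
[171 194] [ 0.5161 -0.1917  0.102 ]
[252 187] [ 0.4838 -0.0191  0.102 ]
scene (101, 270) [ 0.7046 -0.2853  0.084 ]
scene (141, 228) [ 0.5447 -0.269   0.016 ]
side (297, 260) [0.4558 0.1294 0.007 ]
side (230, 250) [0.6176 0.1559 0.    ]
scene (326, 280) [0.6491 0.1486 0.    ]
```

```bash
python3 - <<'E'
from h import *
np.set_printoptions(precision=4,suppress=True)
A=cv2.imread("pics/scene0.png")[:,:,::-1].copy();B=cv2.imread("pics/side0.png")[:,:,::-1].copy()
a=quad(A,(178,128));b=quad(B,(395,160));print(a,b)
for p in a[1]:
    for q in b[1]:
        x,e=tri(p,q)
        if e<.03: print(p,q,x,e)
for p in((229,180),(148,194),(238,165)):print(onz("scene",p,0))
E
```

```text
(3373.5, array([[227, 140],
       [137, 158],
       [130, 114],
       [211, 100]], dtype=int32)) (2196.0, array([[424, 138],
       [416, 183],
       [372, 181],
       [362, 137]], dtype=int32))
[227 140] [372 181] [ 0.3465 -0.0906  0.121 ] 0.00022631843837293649
[137 158] [416 183] [ 0.2465 -0.3735 -0.0397] 0.006086463620791323
[137 158] [362 137] [ 0.422  -0.2889  0.1206] 0.004395537950208294
[130 114] [424 138] [ 0.2585 -0.3516  0.1237] 0.0024015509580645363
[211 100] [362 137] [ 0.3837 -0.1043  0.2408] 0.02664652446614421
[ 0.3586 -0.0927 -0.    ]
[ 0.4219 -0.2887  0.    ]
[ 0.2987 -0.0758  0.    ]
```

Call:
arm_command --deltas '[{"z": 40,"spin": -7,"gripper": 0},{"z": 80,"spin": -13,"gripper": 0},{"z": 80,"spin": -13,"gripper": 0}]'

```text
invalid input at $.deltas[0]: expected keys x, y, z, spin, gripper
```

Call:
arm_command --deltas '[{"x": 10,"y": 10,"z": 30,"spin": -6,"gripper": 0},{"x": 20,"y": 30,"z": 60,"spin": -13,"gripper": 0},{"x": 40,"y": 60,"z": 80,"spin": -13,"gripper": 0},{"x": 60,"y": 90,"z": 80,"spin": -13,"gripper": 0},{"x": 80,"y": 120,"z": 80,"spin": -13,"gripper": 0},{"x": 100,"y": 155,"z": 80,"spin": -13,"gripper": 0},{"x": 120,"y": 190,"z": 80,"spin": -13,"gripper": 0},{"x": 140,"y": 225,"z": 80,"spin": -13,"gripper": 0},{"x": 160,"y": 260,"z": 80,"spin": -13,"gripper": 0},{"x": 180,"y": 295,"z": 80,"spin": -13,"gripper": 0},{"x": 200,"y": 330,"z": 80,"spin": -13,"gripper": 0},{"x": 220,"y": 365,"z": 80,"spin": -13,"gripper": 0}]'

```text
t: 1.1
ee_pos: [0.4566, -0.1845, 0.3024]
tool_rot: [-3.141, 0.0, 0.178]
wrist_force: [0.2, -0.8, -0.0]
gripper_width: 0.0116
grip_force: 0.0
```

Call:
arm_command --deltas '[{"x": 18,"y": 34,"z": 0,"spin": 0,"gripper": 0},{"x": 36,"y": 68,"z": -10,"spin": 0,"gripper": 0},{"x": 36,"y": 84,"z": -40,"spin": 0,"gripper": 0},{"x": 36,"y": 84,"z": -80,"spin": 0,"gripper": 0},{"x": 36,"y": 84,"z": -115,"spin": 0,"gripper": 0},{"x": 36,"y": 84,"z": -150,"spin": 0,"gripper": 0},{"x": 36,"y": 84,"z": -180,"spin": 0,"gripper": 0},{"x": 36,"y": 84,"z": -185,"spin": 0,"gripper": 0},{"x": 36,"y": 84,"z": -185,"spin": 0,"gripper": 0}]'

```text
t: 1.85
ee_pos: [0.4904, -0.1018, 0.1158]
tool_rot: [-3.139, 0.005, 0.178]
wrist_force: [-0.2, 0.9, 0.4]
gripper_width: 0.0005
grip_force: 0.0
```

```bash
python3 - <<'E'
from h import *
b=snapshot("side");w=snapshot("wrist")
v=np.hstack([cv2.resize(b[90:300,150:430],(560,420)),w])[:,:,::-1]
cv2.imwrite("pics/p1.png",cv2.resize(v,(800,300)))
E
```

```text
(no output)
```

View pics/p1.png

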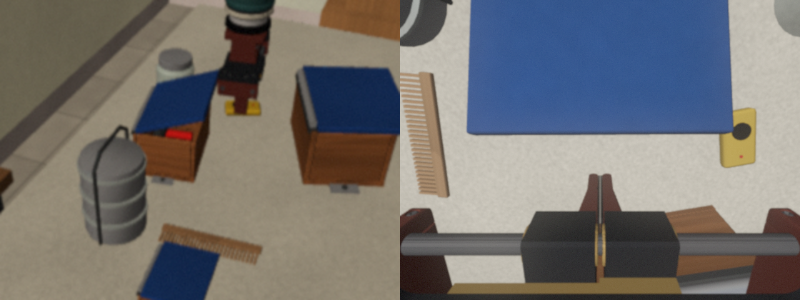

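The fingers are centred on the lid's front edge, square to it and about 30 mm short of it. The side view shows the same. I'm moving to contact.

Call:
arm_command --deltas '[{"x": 12,"y": 2,"z": 0,"spin": 0,"gripper": 0},{"x": 22,"y": 4,"z": 0,"spin": 0,"gripper": 0},{"x": 28,"y": 5,"z": 0,"spin": 0,"gripper": 0},{"x": 32,"y": 6,"z": 0,"spin": 0,"gripper": 0}]'

```text
t: 2.28
ee_pos: [0.5269, -0.0967, 0.1189]
tool_rot: [3.14, -0.003, 0.178]
wrist_force: [0.4, 0.6, 0.6]
gripper_width: 0.0008
grip_force: 0.0
```

Call:
arm_command --deltas '[{"x": 2,"y": 0,"z": 0,"spin": 0,"gripper": 0},{"x": 4,"y": 1,"z": 0,"spin": 0,"gripper": 0}]'

```text
t: 2.45
ee_pos: [0.5288, -0.0954, 0.1178]
tool_rot: [3.141, -0.0, 0.178]
wrist_force: [0.1, 0.4, 0.4]
gripper_width: 0.0006
grip_force: 0.0
```

Call:
arm_command --deltas '[{"x": 2,"y": 0,"z": 0,"spin": 0,"gripper": 0},{"x": 3,"y": 1,"z": 0,"spin": 0,"gripper": 0}]'

```text
t: 2.62
ee_pos: [0.5299, -0.0948, 0.1174]
tool_rot: [3.142, 0.003, 0.178]
wrist_force: [-5.8, -5.3, 2.2]
gripper_width: 0.0008
grip_force: 3.2
```

Call:
arm_command --deltas '[{"x": 2,"y": 0,"z": 2,"spin": 0,"gripper": 0},{"x": 4,"y": 1,"z": 5,"spin": 0,"gripper": 0},{"x": 5,"y": 1,"z": 8,"spin": 0,"gripper": 0}]'

```text
t: 2.87
ee_pos: [0.5327, -0.0941, 0.1248]
tool_rot: [-3.141, 0.007, 0.179]
wrist_force: [-7.1, -4.9, 1.8]
gripper_width: 0.0006
grip_force: 3.9
```

```bash
python3 - <<'E'
from h import *
b=snapshot("side");a=snapshot("scene")
print(ctrl.state()['wrist_force'],ctrl.state()['moment'])
v=np.hstack([cv2.resize(b[100:240,200:387],(560,420)),cv2.resize(a[130:290,120:333],(560,420))])[:,:,::-1]
cv2.imwrite("pics/p2.png",cv2.resize(v,(800,300)))
E
```

```text
[-7.27876605 -3.30188922  1.8484006 ] [-0.75766595  1.17580293 -0.02946575]
```

View pics/p2.png

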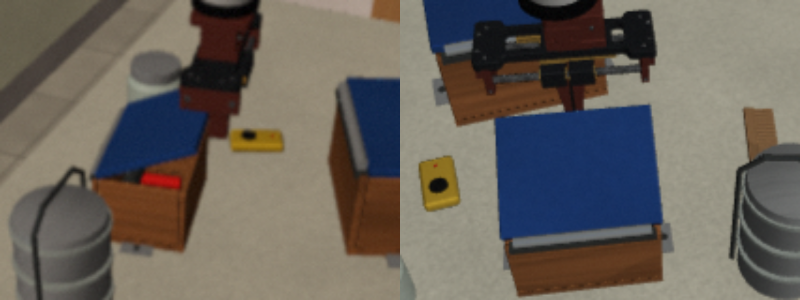

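The fingers touch the middle of the lid's edge, and nothing else is near them. I'll press a little harder and drag upward.

Call:
arm_command --deltas '[{"x": 3,"y": 1,"z": 2,"spin": 0,"gripper": 0},{"x": 5,"y": 1,"z": 5,"spin": 0,"gripper": 0},{"x": 6,"y": 1,"z": 8,"spin": 0,"gripper": 0}]'

```text
t: 3.22
ee_pos: [0.5365, -0.0933, 0.1323]
tool_rot: [-3.14, 0.011, 0.179]
wrist_force: [-11.9, -5.4, 2.2]
gripper_width: 0.0009
grip_force: 10.7
```

Call:
arm_command --deltas '[{"x": 4,"y": 1,"z": 6,"spin": 0,"gripper": 0},{"x": 8,"y": 1,"z": 12,"spin": 0,"gripper": 0},{"x": 12,"y": 2,"z": 17,"spin": 0,"gripper": 0}]'

```text
t: 3.47
ee_pos: [0.5463, -0.0913, 0.1491]
tool_rot: [-3.14, 0.015, 0.179]
wrist_force: [-18.6, -9.8, 6.1]
gripper_width: 0.0005
grip_force: 13.5
```

Call:
arm_command --deltas '[{"x": 6,"y": 1,"z": 7,"spin": 0,"gripper": 0},{"x": 12,"y": 2,"z": 14,"spin": 0,"gripper": 0},{"x": 18,"y": 3,"z": 20,"spin": 0,"gripper": 0},{"x": 24,"y": 4,"z": 26,"spin": 0,"gripper": 0}]'

```text
t: 3.8
ee_pos: [0.5696, -0.0871, 0.1753]
tool_rot: [-3.139, 0.017, 0.178]
wrist_force: [-18.2, -4.1, 9.5]
gripper_width: 0.0002
grip_force: 12.9
```

Call:
arm_command --deltas '[{"x": 8,"y": 1,"z": 6,"spin": 0,"gripper": 0},{"x": 16,"y": 3,"z": 11,"spin": 0,"gripper": 0},{"x": 24,"y": 4,"z": 16,"spin": 0,"gripper": 0},{"x": 32,"y": 6,"z": 20,"spin": 0,"gripper": 0},{"x": 40,"y": 7,"z": 23,"spin": 0,"gripper": 0}]'

```text
t: 4.22
ee_pos: [0.6138, -0.0791, 0.2003]
tool_rot: [-3.139, 0.008, 0.178]
wrist_force: [-12.8, 2.1, 11.6]
gripper_width: 0.0005
grip_force: 10.1
```

Call:
arm_command --deltas '[{"x": 10,"y": 2,"z": 2,"spin": 0,"gripper": 0},{"x": 20,"y": 4,"z": 2,"spin": 0,"gripper": 0},{"x": 30,"y": 5,"z": 2,"spin": 0,"gripper": 0},{"x": 40,"y": 7,"z": 2,"spin": 0,"gripper": 0},{"x": 50,"y": 9,"z": 2,"spin": 0,"gripper": 0},{"x": 60,"y": 11,"z": 2,"spin": 0,"gripper": 0},{"x": 66,"y": 12,"z": 2,"spin": 0,"gripper": 0},{"x": 70,"y": 12,"z": 2,"spin": 0,"gripper": 0},{"x": 70,"y": 12,"z": 2,"spin": 0,"gripper": 0}]'

```text
t: 4.97
ee_pos: [0.6833, -0.0674, 0.1985]
tool_rot: [-3.139, 0.012, 0.178]
wrist_force: [-9.0, -1.1, -0.7]
gripper_width: 0.0009
grip_force: 4.2
```

Call:
arm_command --deltas '[{"x": -15,"y": -3,"z": 0,"spin": 0,"gripper": 0},{"x": -35,"y": -6,"z": 0,"spin": 0,"gripper": 0},{"x": -60,"y": -11,"z": 0,"spin": 0,"gripper": 0},{"x": -90,"y": -16,"z": 0,"spin": 0,"gripper": 0},{"x": -100,"y": -18,"z": 0,"spin": 0,"gripper": 0},{"x": -100,"y": -18,"z": 0,"spin": 0,"gripper": 0}]'

```text
t: 5.47
ee_pos: [0.5858, -0.0856, 0.2016]
tool_rot: [-3.141, 0.002, 0.177]
wrist_force: [0.7, 0.5, -0.3]
gripper_width: 0.0007
grip_force: 0.0
```

```bash
cat > look.py <<'E'
import sys
from h import *
a=snapshot("scene");b=snapshot("side");s=ctrl.state()
print(s['t'],s['ee_pos'].round(4),s['wrist_force'].round(1))
v=np.hstack([cv2.resize(b[60:240,160:400],(560,420)),cv2.resize(a[130:310,120:360],(560,420))])[:,:,::-1]
cv2.imwrite(f"pics/{sys.argv[1]}.png",cv2.resize(v,(800,300)))
cv2.imwrite(f"pics/{sys.argv[1]}_a.png",a[:,:,::-1]);cv2.imwrite(f"pics/{sys.argv[1]}_b.png",b[:,:,::-1])
for im,n in((a,(215,225)),(b,(262,140))):
    try: print(quad(im,n))
    except Exception as e: print(e)
E
python3 look.py p3
```

```text
5.5667 [ 0.5894 -0.0856  0.2021] [0.7 0.3 0.4]
(4309.0, array([[260, 251],
       [173, 260],
       [158, 213],
       [258, 204]], dtype=int32))
(2685.0, array([[421, 138],
       [442, 183],
       [372, 181],
       [362, 137]], dtype=int32))
```

View pics/p3.png

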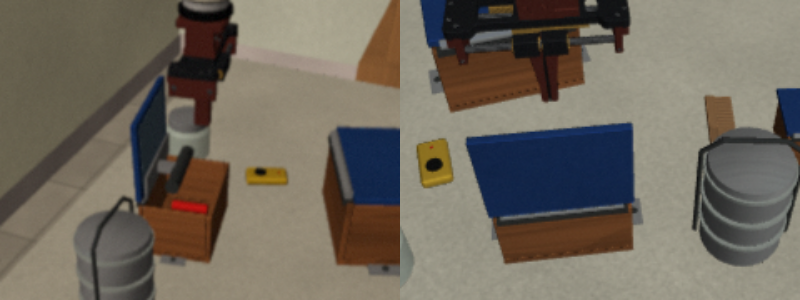

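The lid now stands near upright and the fingers are clear of it. In the scene view its top corners are at (158,213) and (258,204). Next I'll compute the angle.

```bash
cat > ang.py <<'E'
import sys
from h import *
np.set_printoptions(precision=4,suppress=True)
n=sys.argv[1]
A=cv2.imread(f"pics/{n}_a.png")[:,:,::-1].copy();B=cv2.imread(f"pics/{n}_b.png")[:,:,::-1].copy()
H=np.array([.663,-.071,.097]);yaw=.18;X=np.array([np.cos(yaw),np.sin(yaw),0]);Y=np.array([-X[1],X[0],0])
def ang(cam,p,yb,zo):
    o,d=ray(cam,p);P=o+d*((H+Y*yb-o)@Y)/(d@Y)
    u,z=(P-H)@X,P[2]-.097
    return u,z,np.degrees(np.arctan2(z,-u)+np.arctan2(-zo,.135)) # plate (-135,zo)
_,q=quad(A,(215,225));top=q[np.argsort(q[:,1])[:2]];top=top[np.argsort(top[:,0])]
# mean of both corners cancels hinge-line offset: use plane normal to X-free approach per corner radius
for p in top:print(p)
def proj(cam,P):
    c=calibration(cam);v=np.array(c['R'])@P+np.array(c['t']);return np.array([v[0]/v[2]*c['fx']+c['cx'],v[1]/v[2]*c['fy']+c['cy']])
def pt(th,yb,zo,r=.135):
    t=np.radians(th);return H+Y*yb+X*(-r*np.cos(t)+zo*np.sin(t))+np.array([0,0,r*np.sin(t)+zo*np.cos(t)])
for th in(80,85,90,95,100,105,110):
    print(th,*[proj("scene",pt(th,s*.0825,z)).round(1) for s in(-1,1) for z in(-.005,.005)],'|',*[proj("side",pt(th,s*.0825,z)).round(1) for s in(-1,1) for z in(-.005,.005)])
print('hinge',*[proj("scene",pt(90,s*.0825,.005,0)).round(1) for s in(-1,1)],*[proj("side",pt(90,s*.0825,.005,0)).round(1) for s in(-1,1)])
h=cv2.cvtColor(B,cv2.COLOR_RGB2HSV);m=cv2.inRange(h,(105,150,40),(130,255,255));m[:,330:]=0;m[240:]=0
cs=cv2.findContours(m,cv2.RETR_EXTERNAL,cv2.CHAIN_APPROX_NONE)[0]
for c in cs:
    if cv2.contourArea(c)>60:print('side',cv2.approxPolyN(c,6,ensure_convex=True).reshape(-1,2).tolist(),cv2.contourArea(c))
E
python3 ang.py p3
```

```text
[158 213]
[258 204]
80 [160.7 198.7] [160.1 202.1] [257.1 190.6] [257.7 193.9] | [269.7 106.5] [266.  105.5] [253.8 137.4] [249.7 136.2]
85 [160.  202.8] [159.6 206.8] [257.8 194.5] [258.4 198.3] | [265.3 105.3] [261.6 104.6] [248.9 136. ] [244.8 135.2]
90 [159.5 207.5] [159.2 212. ] [258.5 199. ] [259.1 203.3] | [261.  104.5] [257.3 104.1] [244.1 135.1] [239.9 134.6]
95 [159.1 212.8] [158.8 217.7] [259.2 204.1] [259.9 208.8] | [256.6 104. ] [252.9 103.9] [239.2 134.5] [235.1 134.3]
100 [158.8 218.6] [158.6 223.9] [260.  209.6] [260.6 214.7] | [252.3 103.9] [248.7 104.1] [234.4 134.3] [230.4 134.5]
105 [158.6 224.9] [158.6 230.6] [260.8 215.7] [261.4 221.1] | [248.1 104.2] [244.6 104.7] [229.7 134.5] [225.8 135. ]
110 [158.6 231.6] [158.6 237.5] [261.5 222.1] [262.2 227.8] | [243.9 104.8] [240.6 105.6] [225.1 135.1] [221.4 135.9]
hinge [173.2 259.7] [260.1 251.1] [257.8 148.4] [241.9 181.6]
side [[257, 107], [244, 181], [242, 179], [239, 144], [239, 134], [255, 107]] 161.0
```

```bash
python3 - <<'E'
import cv2,numpy as np
a=cv2.imread("pics/p3_a.png")[195:265,150:220];b=cv2.imread("pics/p3_b.png")[100:190,220:280]
z=lambda i,s:cv2.resize(i,None,fx=s,fy=s,interpolation=0)
A=z(a,6);B=z(b,6)
v=np.zeros((540,790,3),np.uint8);v[:420,:420]=A;v[:540,430:790]=B
for i in range(0,70,10):cv2.putText(v,str(195+i),(0,i*6+6),0,.35,(0,255,255),1)
for i in range(0,90,10):cv2.putText(v,str(100+i),(430,i*6+6),0,.35,(0,255,255),1)
for i in range(0,60,10):cv2.putText(v,str(220+i),(430+i*6,535),0,.35,(0,255,255),1)
for i in range(0,70,10):cv2.putText(v,str(150+i),(i*6,435),0,.35,(0,255,255),1)
cv2.imwrite("pics/z3.png",v)
E
```

```text
(no output)
```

View pics/z3.png

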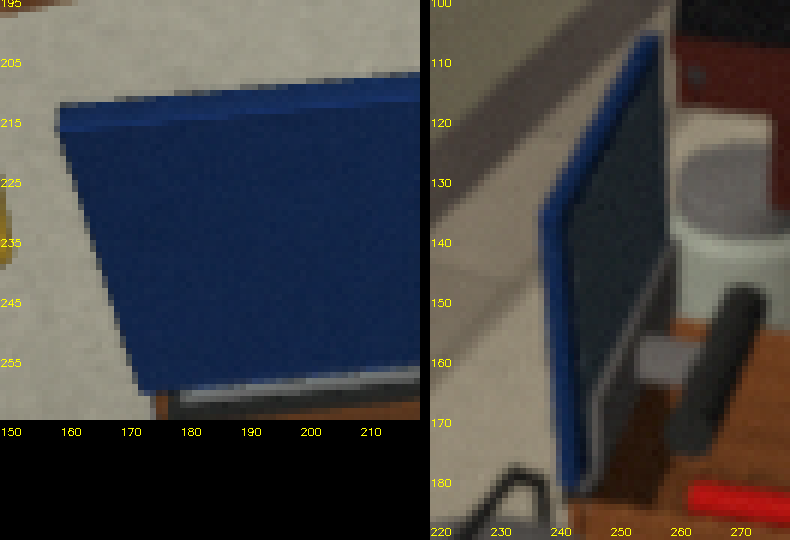

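The scene view gives about 94.5° and the side view about 92.5°, so the lid is resting near 93.5°. I need about 6.5° more, which is roughly 13 mm further than the last push.

Call:
arm_command --deltas '[{"x": 20,"y": 4,"z": 0,"spin": 0,"gripper": 0},{"x": 45,"y": 8,"z": 0,"spin": 0,"gripper": 0},{"x": 60,"y": 11,"z": 0,"spin": 0,"gripper": 0},{"x": 72,"y": 13,"z": 0,"spin": 0,"gripper": 0},{"x": 82,"y": 14,"z": 0,"spin": 0,"gripper": 0},{"x": 92,"y": 16,"z": 0,"spin": 0,"gripper": 0},{"x": 100,"y": 18,"z": 0,"spin": 0,"gripper": 0},{"x": 107,"y": 19,"z": 0,"spin": 0,"gripper": 0},{"x": 111,"y": 19,"z": 0,"spin": 0,"gripper": 0},{"x": 113,"y": 20,"z": 0,"spin": 0,"gripper": 0},{"x": 113,"y": 20,"z": 0,"spin": 0,"gripper": 0}]'

```text
t: 6.48
ee_pos: [0.6983, -0.0655, 0.199]
tool_rot: [-3.14, 0.009, 0.178]
wrist_force: [-9.5, -2.4, -1.2]
gripper_width: 0.0002
grip_force: 3.9
```

Call:
arm_command --deltas '[{"x": -15,"y": -3,"z": 0,"spin": 0,"gripper": 0},{"x": -35,"y": -6,"z": 0,"spin": 0,"gripper": 0},{"x": -60,"y": -11,"z": 0,"spin": 0,"gripper": 0},{"x": -90,"y": -16,"z": 0,"spin": 0,"gripper": 0},{"x": -113,"y": -20,"z": 0,"spin": 0,"gripper": 0},{"x": -113,"y": -20,"z": 0,"spin": 0,"gripper": 0}]'

```text
t: 6.98
ee_pos: [0.585, -0.0856, 0.2014]
tool_rot: [-3.141, 0.003, 0.177]
wrist_force: [-1.1, -0.0, -0.3]
gripper_width: 0.0003
grip_force: 0.0
```

```bash
cat > z.py <<'E'
import cv2,numpy as np,sys
n=sys.argv[1]
a=cv2.imread(f"pics/{n}_a.png")[195:265,150:220];b=cv2.imread(f"pics/{n}_b.png")[100:190,220:280]
z=lambda i,s:cv2.resize(i,None,fx=s,fy=s,interpolation=0)
v=np.zeros((540,790,3),np.uint8);v[:420,:420]=z(a,6);v[:540,430:790]=z(b,6)
for i in range(0,70,10):cv2.putText(v,str(195+i),(0,i*6+6),0,.35,(0,255,255),1);cv2.putText(v,str(150+i),(i*6,435),0,.35,(0,255,255),1)
for i in range(0,90,10):cv2.putText(v,str(100+i),(430,i*6+6),0,.35,(0,255,255),1)
for i in range(0,60,10):cv2.putText(v,str(220+i),(430+i*6,535),0,.35,(0,255,255),1)
cv2.imwrite(f"pics/z{n}.png",v)
E
python3 look.py p4; python3 z.py p4; python3 ang.py p4 | grep -v '^[81]'
```

```text
7.0833 [ 0.5893 -0.0856  0.2021] [ 0.4 -0.3  0.1]
(3577.5, array([[259, 251],
       [173, 260],
       [158, 222],
       [259, 212]], dtype=int32))
(2686.0, array([[421, 138],
       [442, 183],
       [373, 181],
       [362, 137]], dtype=int32))
[158 222]
[259 212]
90 [159.5 207.5] [159.2 212. ] [258.5 199. ] [259.1 203.3] | [261.  104.5] [257.3 104.1] [244.1 135.1] [239.9 134.6]
95 [159.1 212.8] [158.8 217.7] [259.2 204.1] [259.9 208.8] | [256.6 104. ] [252.9 103.9] [239.2 134.5] [235.1 134.3]
hinge [173.2 259.7] [260.1 251.1] [257.8 148.4] [241.9 181.6]
side [[244, 181], [241, 178], [232, 140], [232, 134], [246, 109], [250, 105]] 157.5
```

View pics/zp4.png

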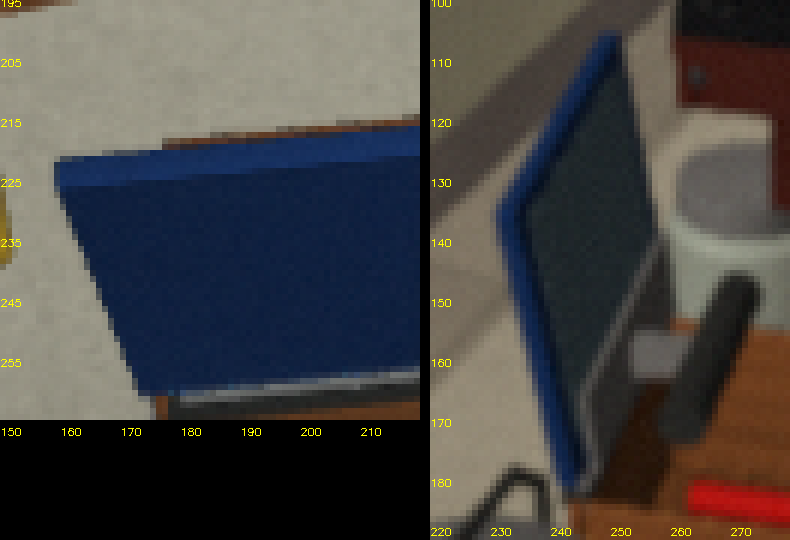

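The lid rests at about 101°: scene rows 222 and 212 give about 101.8°, and side columns 231 and 248 give about 100.2°. I'll check that it's stable and the bystanders haven't moved, then hand in.

```bash
python3 - <<'E'
from h import *
for _ in range(6): a=snapshot("scene")
print(quad(a,(215,225))[1].tolist())
o=cv2.imread("pics/scene0.png")[:,:,::-1]
d=np.abs(a.astype(int)-o).max(2)
for n,(x0,x1,y0,y1) in dict(jar=(72,132,250,310),remote=(125,155,208,246),tiffin=(292,368,205,290),comb=(300,325,185,207)).items():print(n,(d[y0:y1,x0:x1]>40).sum())
if all((d[y0:y1,x0:x1]>40).sum()<60 for x0,x1,y0,y1 in((72,132,250,310),(125,155,208,246),(292,368,205,290),(300,325,185,207))): print(ctrl.close_job())
E
```

```text
[[259, 251], [173, 261], [158, 222], [259, 212]]
jar 0
remote 0
tiffin 0
comb 0
the job is handed in; nothing more can be done
None
```

The job is handed in: the lid stands by itself at about 101° (two camera views gave 100.2° and 101.8°), I estimate it never went past about 115°, the arm is clear, and the tiffin carrier, jar, comb and remote have not moved.

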